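# Unclamp the finished lens mount and stand it on the stage

## Robot

A 6-joint arm with a two-finger parallel gripper is mounted at the origin on the work surface. World frame = base frame: x ahead of the robot, y to its left, z up, the work surface at z = 0. Lengths are in m, angles in degrees, forces in N, time in s.
With the tool pointing down it reaches from about 0.375 to 0.9 m from the base axis. Payload 3.1 kg.
Tool frame: the origin (TCP) lies at the very end of the fingers, on their centre line; the grasp point (between the pads) lies 19 mm behind it; z points along the fingers, y is the line along which they close (so a half turn about z gives the same grasp; the last joint's range is limited). The gripper opens to 87 mm and grips with 3 to 60 N. Pads are 19 mm wide; open, the fingers measure 117 mm over their backs; the gripper's body (75 mm by 190 mm) begins 51 mm behind the grasp point.
Start: joints at [53.543, 30.224, 82.088, -0, 67.689, -10.227], TCP at [0.276, 0.561, 0.223] pointing down, gripper open.
Joint ranges: [-176.69, 176.69], [-43.24, 126.21], [12.49, 139.97], [-82, 262], [0, 151.66], [-163.58, 163.58]. Speed limits (degrees/s): [159.86, 159.86, 180, 180, 180, 180].

## Interface

Orientations are given as a 3x3 rotation matrix whose columns are the frame's x, y, z axes.
In Python, from rig import readout, viewer, ticket gives the robot as it stands.
- The arm moves only by the tool send_rows, never from a script. Its argument "moves" is a list of rows, each a list of 6 numbers: the shift along the tool's x, y, z in units of 250 mm (1.0 is 250 mm), then the turn, a rotation vector about the tool's x, y, z in units of 90 degrees (1.0 is 90 degrees). A call has 1 to 12 rows; each row is the pose to reach, as a shift and turn from the pose commanded when the call began, along the tool's axes at that moment; what a row does not reach only later rows make up. A row lasts 1/10 s, in which the tool goes at most 50 mm and 8.59 degrees, less where a joint would pass 70% of its speed; a pose out of reach is approached as far as the arm can. A call with a number of a shift or a turn outside -1 to 1 is refused whole. A call with a gripper value outside its range is refused whole. "grip" is the opening, from 0 (shut) to 1 (fully open), set as the call begins (left out, the last holds). The fingers move at their own pace and stop on an object; the grip force is fixed at half the most. Time passes only in rows, so rows that repeat a pose let the fingers close. It gives the time, the measured TCP pose, the force, the opening and the grip force at its end, in the units of the state.
- readout.read_state(): the state, without advancing time (a new reading comes with each control period).
- viewer.capture(name): name is "side" or "top" or "wrist"; returns (picture, depth): 420x560x3 uint8, red, green, blue; 420x560 float32, m along the optical axis (not along the pixel's ray), 0 where there is no reading.
- viewer.camera_info(name): a dict with "fx", "fy", "cx", "cy" (pixels), "R" (3x3) and "t" (3): a world point X has camera coordinates R X + t; the wrist camera has in their place "tool_from_camera" (4x4, takes a point from camera to tool coordinates, whose origin is the TCP and whose axes are the flange's). Camera axes: x right, y down, z forward; pixel columns grow to the right and rows downward; lengths in m; the calibration is good to about 2 mm. A picture is of the moment at which its call begins: read the wrist's pose just before it. camera_info takes no time and is no camera call.
- ticket.hand_in(): hands the job in; it is judged then, once.
The state is a dict: "time_s": time; "joint_positions": joint angles; "qvel": joint speeds; "tau": joint torques, N m; "position": TCP position; "tcp_rot": TCP orientation; "force": force on the tool from outside, world axes, zero at the start; "moment": the same for the moment, N m; "opening": opening from 0.0 (shut) to 1.0 (fully open); "grasp_force": force on a finger pad.
Only numpy, scipy, OpenCV 4.12 (cv2) and the standard library are available. Lean on these libraries where they do the work, as an engineer would, in place of code of your own. Each camera call takes 0.05 s, during which the arm holds its last target. There are 200 camera calls.

## Task

The blue lens mount in the tilted vise is finished: slide the vise jaw (the one with the red handle) fully open, slip the mount out from under the jaw lips, and stand it upright in the middle of the height-adjustable stage platform. The platform has been left at an unknown height, so feel for it and set the mount down gently; leave everything else on the bench where it is.

Things in the scene. Friction and masses are not known exactly. Their poses are not given: they have to be found in the camera images.
- bed: steel bed of an angle vise fixed to the table, 200 x 80 mm, sloping 30 degrees, facing roughly the robot. Origin: on its surface, under the middle of the clamped mount's foot, 65 mm above the table. x: up the slope, along the jaw's travel (bed from -75 to +125 mm); y: along the jaws; z: the normal, leaning 30 degrees from vertical towards the robot. Both jaws stand 30 mm above the bed
- lip (a point): edge of the fixed jaw's lip (bed x = -33, y = 0, z = 12 mm, underside). Fixed jaw at the low end, face at x = -44; its lip overlaps the mount's foot by 10 mm, 2 mm above it. The moving jaw's lip mirrors it. So once the jaw is open, the mount must be slid about 17 mm (11 to 24) up the slope, clear of both lips, before it can be drawn out along bed z; let go, it may slide down again
- jaw (a joint): travel of the moving jaw up the slope, 0 (shut) to 0.035 m (fully open, at its stop); starts between 0 and 0.003. Stiff (about 7 N friction), stays where it is left
- jaw_grip (a point): grip point of the red handle tab on the moving jaw. The tab is 14 mm (bed x) by 24 mm (bed y) and stands from 30 to 80 mm above the bed along bed z; the point is on its middle line, 62 mm above the bed. Gap between the tab and the mount's upright with the jaw shut: about 48 mm
- mount: blue lens mount, 105 mm tall, 0.3 to 0.65 kg: foot 86 (x) x 50 (y) x 10 mm, upright 36 (x) x 50 (y) mm on its middle, with a window along x from 26 to 60 mm up, solid from 60 to 105 mm (grip there). Origin: centre of the underside; z: up along the mount. In the vise its axes lie along the bed's, its foot against the fixed jaw, up to 10 mm off the middle along bed y
- stage: height-adjustable stage fixed to the table: base 120 x 120 mm and, on a column over it, a level platform 140 x 140 mm, grey on top. Origin: centre of the base's underside, on the table, straight below the platform's centre. The platform's top is anywhere from 75 to 125 mm above the table, not measured; it is cushioned and gives about 1 mm per 3 N, at most 8 mm
- bottle: brown glass bottle, 56 mm diameter, 130 mm tall, bystander, loose; origin centre of underside
- beaker: white cup, 66 mm diameter, 85 mm tall, bystander, loose; origin centre of underside
- canister: aluminium objective canister, 54 mm diameter, 80 mm tall, bystander, loose; origin centre of underside
- slidebox: blue slide box 100 x 80 x 32 mm, bystander, loose; origin centre of underside
- driver: screwdriver lying on the table, bystander, loose; origin under its middle
- mouse: white round mouse, 62 mm diameter, 34 mm tall, bystander, loose; origin centre of underside

How it is judged (in metres and radians):
On the way, in this order (a step that is already met when the one before it is completed fails the run):
1. the vise jaw is slid fully open, to within 4 mm of its stop (value of joint jaw above 0.031 m), for 0.2 s.
2. the mount is drawn out of the vise: its foot at least 50 mm off the bed, held in the fingers (z of mount in the frame of bed above 0.05 m and contact force between the fingers and mount above 1 N), for 0.2 s.
At the end, for the whole second after the job is handed in: the mount stands upright (within 3 degrees) and at rest on the stage platform, the middle of its foot within 25 mm of the platform's centre, released; the vise jaw is still open (at least 28 mm) (horizontal distance between mount and stage below 0.025 m and angle between mount's own z axis and vertical below 0.06 rad and contact force between mount and stage above 1 N and linear speed of mount below 0.01 m/s and value of joint jaw above 0.028 m); the robot touches nothing.
It fails at once if the mount is pressed or dropped on the stage with more than 25 N (contact force between mount and stage above 25 N).
It fails at once if a bystander (bottle, cup, canister, slide box, screwdriver, mouse) is moved more than 25 mm (distance of any of bottle, beaker, canister, slidebox, driver, mouse from where it was at the start of the episode above 0.025 m).
It also fails if it takes over 58 s, if anything falls off the work surface, if the arm or the gripper's body presses on something with over 40 N, if the wrist force passes 120 N, or if a joint passes its speed limit or range.

## Working session

There is one attempt and no reset: what is moved stays moved. The work goes in short steps, Python scripts to look and compute and a tool call to move; the robot and the scene stay as the last step left them, time stands still between calls to the robot, and variables do not carry over. Pictures are saved under pics/ and viewed, at most 10 in all, crops included, and the job is handed in when it is done.

Besides the shell and the picture viewer there is one more tool, called after "Call:" as name([rows], argument=value, ...), one row to a line, values as JSON. send_rows: Moves the arm, as the interface text tells. Shifts and turns lie within -1 to 1; 1 stands for 250 mm of shift or 90 degrees of turn. Its arguments: {"type":"object","properties":{"moves":{"type":"array"},"grip":{"type":"number"}},"required":["moves"]}

```bash
mkdir -p pics; ls
python3 - <<'E'
from rig import readout, viewer, ticket
import cv2,numpy as np
for n in ["side","top"]:
    p,d=viewer.capture(n); cv2.imwrite(f"pics/{n}0.png",p[:,:,::-1]); np.savez(f"{n}0.npz",p=p,d=d)
    print(n,viewer.camera_info(n))
print(viewer.camera_info("wrist"));print(readout.read_state())
E
```

```text
pics
side {'fx': 385.89587287254295, 'fy': 385.89587287254295, 'cx': 280.9958824207767, 'cy': 208.1305041745225, 'R': array([[ 0.93698432, -0.34866544, -0.02219908],
       [-0.2187127 , -0.5358344 , -0.81550368],
       [ 0.27244292,  0.76896938, -0.57832599]]), 't': array([-0.47439296,  0.20113136,  0.9250576 ])}
top {'fx': 489.62384583493775, 'fy': 489.62384583493775, 'cx': 282.6007972951533, 'cy': 207.28269649548696, 'R': array([[-0.00875814, -0.99979413, -0.01830294],
       [-0.98536204,  0.01174513, -0.17006968],
       [ 0.17024964,  0.01654553, -0.98526205]]), 't': array([0.00714639, 0.52799752, 1.39044569])}
{'fx': 298.48723320529103, 'fy': 298.48723320529103, 'cx': 281.4582587305018, 'cy': 215.89013574281856, 'tool_from_camera': array([[ 7.70539911e-04, -9.66613196e-01, -2.56238827e-01,
         7.02772753e-02],
       [ 9.99999041e-01,  4.49900641e-04,  1.30994697e-03,
        -2.85884285e-04],
       [-1.15093002e-03, -2.56239591e-01,  9.66612615e-01,
        -1.62235732e-01],
       [ 0.00000000e+00,  0.00000000e+00,  0.00000000e+00,
         1.00000000e+00]])}
{'time_s': 0.1, 'joint_positions': array([ 5.35442295e+01,  3.02751548e+01,  8.21488257e+01, -1.78405398e-04,
        6.76889730e+01, -1.02278380e+01]), 'qvel': array([ 0.05625615, -0.20920533, -0.24441721, -0.08308984,  0.1091191 ,
       -0.00372776]), 'tau': array([-3.97137410e-04, -4.40988421e+01, -1.77149177e+01,  6.34846673e-02,
        5.34704095e-02, -3.90794980e-05]), 'position': array([0.27579809, 0.56012574, 0.22165445]), 'tcp_rot': array([[-8.97043344e-01,  4.41941028e-01, -1.16909826e-03],
       [ 4.41942438e-01,  8.97042007e-01, -1.58734695e-03],
       [ 3.47216501e-04, -1.94059315e-03, -9.99998057e-01]]), 'force': array([ 0.84510033, -0.18374998,  0.00262687]), 'moment': array([-0.06751545,  0.0267115 , -0.05067085]), 'grasp_force': 0.0, 'opening': 0.9987616697628229}
```

View pics/side0.png

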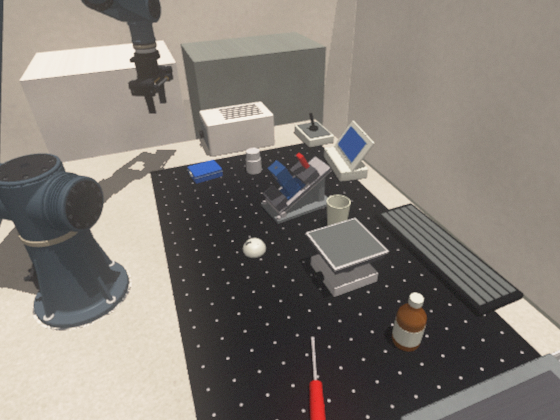

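View pics/top0.png

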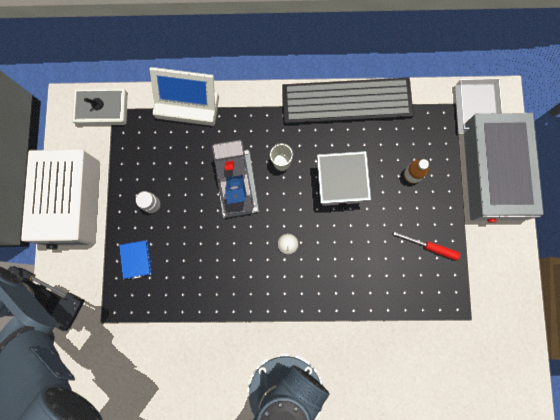

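The side view shows the mount (285,180), red tab (302,160) and platform (346,243). In the top view they are at (235,190), (229,168) and (343,178).

```bash
cat > h.py <<'E'
import numpy as np,cv2
from rig import readout, viewer
def cloud(n,p=None,d=None):
    """world points HxWx3"""
    if n=="wrist": s=readout.read_state()
    if d is None: p,d=viewer.capture(n)
    c=viewer.camera_info(n); v,u=np.indices(d.shape)
    P=np.dstack([(u-c["cx"])/c["fx"]*d,(v-c["cy"])/c["fy"]*d,d])
    if n=="wrist":
        T=c["tool_from_camera"]; X=P@T[:3,:3].T+T[:3,3]
        X=X@s["tcp_rot"].T+s["position"]
    else: X=(P-c["t"])@c["R"]
    X[d<=0]=np.nan
    return p,X
def masks(p):
    h=cv2.cvtColor(p,cv2.COLOR_RGB2HSV); H,S,V=[h[...,i].astype(int) for i in range(3)]
    return dict(red=((H<8)|(H>172))&(S>150)&(V>70), blue=(H>98)&(H<125)&(S>140)&(V>40), grey=(S<40))
E
python3 - <<'E'
from h import *
np.set_printoptions(precision=4,suppress=True)
for n,(a,b,c,d) in {"top":(210,260,135,222),"side":(255,335,145,222)}.items():
    z=np.load(n+"0.npz"); p,X=cloud(n,z["p"],z["d"]); m=masks(p)
    big=cv2.resize(p[c:d,a:b],None,fx=6.5,fy=6.5,interpolation=cv2.INTER_CUBIC); cv2.imwrite(f"pics/{n}_c.png",big[:,:,::-1])
    box=np.zeros(p.shape[:2],bool); box[c:d,a:b]=1
    for k in ["red","blue"]:
        Q=X[m[k]&box]; Q=Q[~np.isnan(Q[:,0])]; print(n,k,len(Q),np.median(Q,0),Q.min(0),Q.max(0))
    # platform
    w=np.zeros_like(box)
    if n=="top": w[145:210,305:380]=1
    else: w[210:275,295:395]=1
    g=w&m["grey"]&(X[...,2]>.065)&(X[...,2]<.14)
    Q=X[g]; print("plat z",np.percentile(Q[:,2],[5,50,95]),len(Q))
    r=cv2.minAreaRect((Q[:,:2]*1000).astype(np.float32)); print(r)
z=np.load("top0.npz");p,X=cloud("top",z["p"],z["d"])
print(np.median(X[230:320:5,180:260:5].reshape(-1,3),0))
E
python3 - <<'E'
import cv2,numpy as np
a=cv2.imread("pics/top_c.png");b=cv2.imread("pics/side_c.png")
h=max(a.shape[0],b.shape[0]);f=lambda i:np.pad(i,((0,h-i.shape[0]),(0,0),(0,0)))
o=np.hstack([f(a),f(b)]);o=cv2.resize(o,(800,int(800*h/o.shape[1])));cv2.imwrite("pics/both.png",o)
E
```

```text
top red 77 [0.6244 0.1456 0.1674] [0.6117 0.1339 0.1344] [0.646  0.1598 0.1796]
top blue 401 [0.5565 0.1328 0.1498] [0.5238 0.1048 0.0756] [0.6152 0.1616 0.17  ]
plat z [0.0991 0.1037 0.1085] 2382
((603.5245361328125, -172.78155517578125), (140.8501434326172, 141.6947021484375), 3.135463237762451)
side red 72 [0.6279 0.1375 0.1558] [ 0.6133  0.1325 -0.0017] [0.7584 0.4682 0.1746]
side blue 1 [0.5716 0.1128 0.0593] [0.5716 0.1128 0.0593] [0.5716 0.1128 0.0593]
plat z [0.0835 0.1022 0.1042] 2783
((606.5849609375, -124.15936279296875), (253.74342346191406, 154.96669006347656), 85.50241088867188)
[nan nan nan]
```

View pics/both.png

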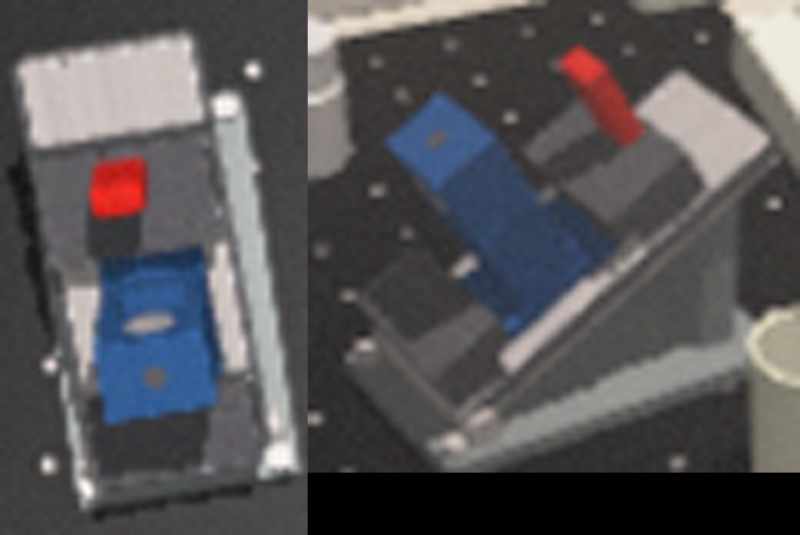

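The crop shows the upslope direction running roughly +x with a small yaw to +y, and the tab is clear of the mount. The platform top is at about 103 mm, centred near (0.604, -0.173). I'll go in for a close wrist view along the bed normal.

```bash
cat >> h.py <<'E'
from scipy.spatial.transform import Rotation as Ro
def bedR(psi):
    a=np.radians(psi);c,s=np.cos(a),np.sin(a);k=np.sqrt(.75)
    return np.array([[k*c,-s,-.5*c],[k*s,c,-.5*s],[.5,0,k]])   # cols x,y,z
def toolR(B): return np.column_stack([B[:,1],B[:,0],-B[:,2]])
def row(P,R,frac=1):
    s=readout.read_state();T=s["tcp_rot"]
    w=Ro.from_matrix(T.T@R).as_rotvec(degrees=True)/90
    d=T.T@(np.asarray(P)-s["position"])/.25
    print("row",np.round(np.r_[d,w]*frac,4).tolist())
E
python3 - <<'E'
from h import *
row([.48,.123,.27],toolR(bedR(8)),.5)
E
```

```text
row [-0.7527, -0.6039, -0.0958, -0.1538, -0.0809, 0.3026]
```

Call:
send_rows([
  [-0.753,-0.604,-0.096,-0.154,-0.081,0.303],
  [-0.753,-0.604,-0.096,-0.154,-0.081,0.303],
  [-0.753,-0.604,-0.096,-0.154,-0.081,0.303],
  [-0.753,-0.604,-0.096,-0.154,-0.081,0.303],
  [-0.753,-0.604,-0.096,-0.154,-0.081,0.303],
  [-0.753,-0.604,-0.096,-0.154,-0.081,0.303],
  [-0.753,-0.604,-0.096,-0.154,-0.081,0.303],
])

```text
time_s: 0.8
position: [0.3788, 0.3412, 0.2467]
tcp_rot: [[-0.582, 0.775, 0.248], [0.811, 0.577, 0.101], [-0.064, 0.26, -0.964]]
force: [0.4, 0.5, -0.1]
opening: 0.999
grasp_force: 0.0
```

Run:
```python
from h import *
row([.48,.123,.27],toolR(bedR(8)))
```

```text
row [-0.9492, -0.1658, -0.0781, -0.1525, -0.0809, 0.3]
```

Call:
send_rows([
  [-0.949,-0.166,-0.078,-0.153,-0.081,0.3],
  [-0.949,-0.166,-0.078,-0.153,-0.081,0.3],
  [-0.949,-0.166,-0.078,-0.153,-0.081,0.3],
  [-0.949,-0.166,-0.078,-0.153,-0.081,0.3],
  [-0.949,-0.166,-0.078,-0.153,-0.081,0.3],
  [-0.949,-0.166,-0.078,-0.153,-0.081,0.3],
  [-0.949,-0.166,-0.078,-0.153,-0.081,0.3],
  [-0.949,-0.166,-0.078,-0.153,-0.081,0.3],
])

```text
time_s: 1.6
position: [0.4792, 0.1256, 0.2693]
tcp_rot: [[-0.144, 0.858, 0.494], [0.99, 0.125, 0.072], [0.0, 0.499, -0.867]]
force: [0.7, -0.4, 0.8]
opening: 1.003
grasp_force: 0.0
```

Run:
```python
from h import *
p,X=cloud("wrist"); cv2.imwrite("pics/w1.png",p[:,:,::-1]); np.savez("w1.npz",p=p,X=X)
s=readout.read_state();print(s["position"],s["tcp_rot"],s["joint_positions"])
```

```text
[0.4790321  0.12588633 0.26934695] [[-1.45166648e-01  8.57336061e-01  4.93863871e-01]
 [ 9.89407218e-01  1.25767662e-01  7.24972593e-02]
 [ 4.24102098e-05  4.99156663e-01 -8.66511757e-01]] [ -1.2718778    7.49856385 118.63783311  11.51463038  24.70873903
 -18.83801649]
```

View pics/w1.png

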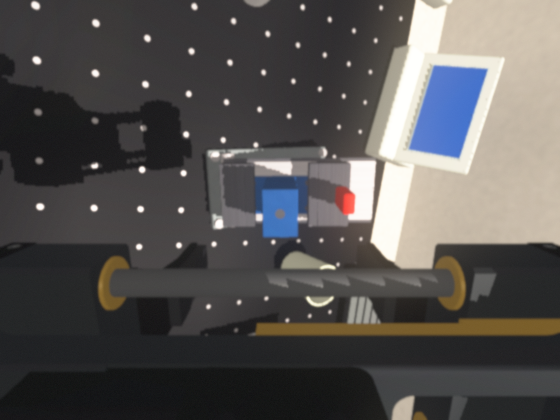

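The wrist view shows the fixed jaw (238,195), mount top (280,205), moving jaw (330,195) and tab (347,201), with the bed edges nearly horizontal in the picture, so yaw is about 8°.

Run:
```python
from h import *
np.set_printoptions(precision=1,suppress=True)
z=np.load("w1.npz");p,X=z["p"],z["X"];m=masks(p)
B=bedR(8); O=np.array([.59,.14,.065])
L=((X-O)@B)*1000
win=np.zeros(p.shape[:2],bool);win[140:245,205:380]=1
def st(n,g,k=3):
    Q=L[g];Q=Q[~np.isnan(Q[:,0])];print(n,len(Q),"med",np.median(Q,0),"5%",np.percentile(Q,3,0),"95%",np.percentile(Q,97,0));return Q
r=st("red",win&m["red"]); b=st("blue",win&m["blue"])
zt=np.percentile(b[:,2],90);t=b[abs(b[:,2]-zt)<5];print("mounttop",zt,t.min(0),t.max(0),cv2.minAreaRect(t[:,:2].astype(np.float32)))
zr=np.percentile(r[:,2],85);t=r[abs(r[:,2]-zr)<5];print("tabtop",zr,np.percentile(t,[2,98],axis=0),cv2.minAreaRect(t[:,:2].astype(np.float32)))
Q=st("bedend",(np.indices(win.shape)[1]>355)&(np.indices(win.shape)[1]<370)&win&(abs(np.indices(win.shape)[0]-175)<9)) 
A=np.c_[Q[:,:2],np.ones(len(Q))];print("plane",np.linalg.lstsq(A,Q[:,2],rcond=None)[0]*[100,100,1])
w=L[win];w=w[~np.isnan(w[:,0])]
print(np.histogram(w[:,2],bins=np.arange(-80,120,5)))
for lo,hi in ((-200,-20),(15,80)):   # jaw tops
    zb=np.median(Q[:,2])
    t=w[(w[:,0]>lo)&(w[:,0]<hi)&(abs(w[:,2]-zb-30)<5)]
    print("jaw",len(t),np.percentile(t,[2,50,98],axis=0),cv2.minAreaRect(t[:,:2].astype(np.float32)))
t=w[abs(w[:,2]-zb)<5];print("bed",np.percentile(t,[1,50,99],axis=0),cv2.minAreaRect(t[:,:2].astype(np.float32)))
```

```text
red 331 med [74.7  4.5 77.4] 5% [71.2 -7.4 47.9] 95% [82.4 14.1 79.2]
blue 1687 med [  2.6  -1.6 103.1] 5% [-23.1 -26.    8. ] 95% [ 20.5  21.  104.5]
mounttop 104.0274603335864 [-14.5 -27.7  99.2] [ 21.3  22.4 105.3] ((3.198209762573242, -2.6115360260009766), (35.3770751953125, 50.04189682006836), 1.0903717279434204)
tabtop 78.52365266718363 [[71.4 -7.7 74.4]
 [82.8 13.7 79.4]] ((77.10801696777344, 2.6911535263061523), (11.794718742370605, 23.04243278503418), 3.105168342590332)
bedend 237 med [112.7  23.7  -1.5] 5% [103.9  13.   -2.8] 95% [121.4  34.2  -0.2]
plane [-0.8  1.6 -1. ]
(array([ 145,  159,  143,  155,  229,  218,  232,  232,  246,  239,  228,
        205,  492,  594,  424, 2765,   57,  697,   77,   72,   88, 4332,
         78,   45,   38,   37,   54,   35,   45,   55,   48,  280,   32,
         34,   29,   22, 1716,    9,    0]), array([-80, -75, -70, -65, -60, -55, -50, -45, -40, -35, -30, -25, -20,
       -15, -10,  -5,   0,   5,  10,  15,  20,  25,  30,  35,  40,  45,
        50,  55,  60,  65,  70,  75,  80,  85,  90,  95, 100, 105, 110,
       115]))
jaw 2116 [[-70.3 -36.5  26.4]
 [-50.1   3.1  28.1]
 [-29.9  39.9  29.7]] ((-50.45509338378906, 1.4895591735839844), (42.24224853515625, 79.10150909423828), 0.620997428894043)
jaw 2002 [[ 38.8 -35.9  26.6]
 [ 57.9   4.9  28.3]
 [ 78.6  41.3  30.1]] ((47.759132385253906, 2.5156707763671875), (80.0694580078125, 64.40422058105469), 89.9790267944336)
bed [[-85.1 -41.9  -5.7]
 [ 84.5  28.5  -1.9]
 [127.8  48.7   0.2]] ((20.08917236328125, 3.348724365234375), (217.46881103515625, 103.17449188232422), 1.340562343597412)
```

```bash
cat >> h.py <<'E'
B=bedR(8.8); O=np.array([.59,.14,.065])+bedR(8)@np.array([3.2,2.1,-1.6])/1000; TR=toolR(B)
def bed(x,y,z): return O+B@np.array([x,y,z])/1000
def where():
    s=readout.read_state();print("tcp in bed",np.round(B.T@(s["position"]-O)*1000,1),"F bed",np.round(B.T@s["force"],1))
E
python3 - <<'E'
from h import *
print(O);where();row(bed(74,0,125),TR)
E
```

```text
[0.59324426 0.14257659 0.06521436]
tcp in bed [  2.1   1.  234.5] F bed [0.  1.1 0.3]
row [-0.0002, 0.288, 0.4377, -0.0006, 0.0025, -0.0044]
```

Call:
send_rows([
  [0,0.288,0.2,-0.001,0.003,-0.004],
  [0,0.288,0.2,-0.001,0.003,-0.004],
  [0,0.288,0.438,-0.001,0.003,-0.004],
  [0,0.288,0.438,-0.001,0.003,-0.004],
  [0,0.288,0.438,-0.001,0.003,-0.004],
  [0,0.288,0.438,-0.001,0.003,-0.004],
], grip=0.55)

```text
time_s: 2.25
position: [0.5948, 0.142, 0.2116]
tcp_rot: [[-0.152, 0.855, 0.496], [0.988, 0.131, 0.077], [0.001, 0.502, -0.865]]
force: [-0.4, -0.1, 0.4]
opening: 0.58
grasp_force: 0.0
```

Run:
```python
from h import *
where();row(bed(74,0,49),TR)
p,X=cloud("wrist"); cv2.imwrite("pics/w2.png",p[:,:,::-1]); m=masks(p)
L=((X-O)@B)*1000
for k in ("red","blue"):
    Q=L[m[k]];Q=Q[(abs(Q[:,1])<45)&(abs(Q[:,0])<110)&(Q[:,2]>60)];print(k,len(Q),np.round(np.percentile(Q,[3,50,97],axis=0),1).tolist())
```

```text
tcp in bed [ 74.4  -0.8 126. ] F bed [-0.2 -0.   0.6]
row [0.0033, -0.0022, 0.3082, 0.0012, 0.0, -0.0008]
red 607 [[69.4, -10.2, 63.8], [75.4, 2.9, 79.5], [81.2, 11.5, 80.8]]
blue 2972 [[-14.9, -16.7, 63.8], [7.9, 13.1, 104.1], [18.2, 20.9, 105.9]]
```

View pics/w2.png

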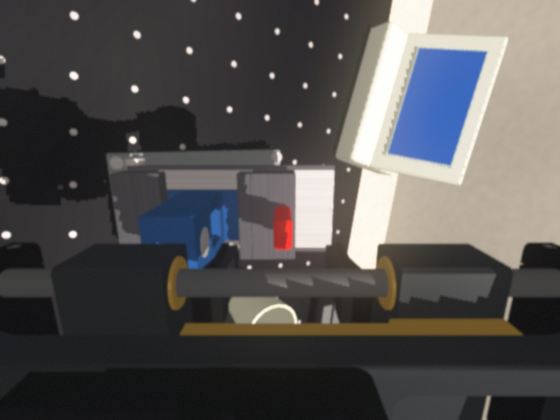

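The tab at (284,228) lies centred between the fingers, at bed x about 75. I'll descend and close.

Call:
send_rows([
  [0.004,0.001,0.15,0.001,0,-0.001],
  [0.004,0.001,0.25,0.001,0,-0.001],
  [0.004,0.001,0.31,0.001,0,-0.001],
  [0.004,0.001,0.31,0.001,0,-0.001],
])

```text
time_s: 2.7
position: [0.6345, 0.1477, 0.1449]
tcp_rot: [[-0.151, 0.855, 0.495], [0.988, 0.131, 0.076], [-0.0, 0.501, -0.865]]
force: [-0.6, -0.9, 1.1]
opening: 0.55
grasp_force: 0.0
```

Call:
send_rows([
  [0,0,0,0,0,0],
  [0,0,0,0,0,0],
  [0,0,0,0,0,0],
  [0,0,0,0,0,0],
  [0,0,0,0,0,0],
], grip=0)

```text
time_s: 3.2
position: [0.6345, 0.1475, 0.1449]
tcp_rot: [[-0.151, 0.855, 0.496], [0.989, 0.131, 0.075], [-0.0, 0.501, -0.865]]
force: [-0.0, -0.6, 1.6]
opening: 0.182
grasp_force: 0.0
```

Run:
```python
from h import *
where()
```

```text
tcp in bed [75.8 -1.4 48.2] F bed [ 0.7 -0.6  1.4]
```

Call:
send_rows([
  [0,0,0,0,0,0],
  [0,0,0,0,0,0],
  [0,0,0,0,0,0],
  [0,0.02,0,0,0,0],
  [0,0.04,0,0,0,0],
  [0,0.06,0,0,0,0],
  [0,0.08,0,0,0,0],
  [0,0.1,0,0,0,0],
  [0,0.12,0,0,0,0],
  [0,0.13,0,0,0,0],
  [0,0.14,0,0,0,0],
  [0,0.14,0,0,0,0],
])

```text
time_s: 4.4
position: [0.6599, 0.1515, 0.1596]
tcp_rot: [[-0.152, 0.86, 0.486], [0.988, 0.132, 0.075], [0.0, 0.492, -0.87]]
force: [-11.5, -6.2, 5.3]
opening: 0.159
grasp_force: 30.1
```

Run:
```python
from h import *
where()
```

```text
tcp in bed [105.4  -1.4  48.1] F bed [-8.  -4.4 10.7]
```

Call:
send_rows([
  [0,0.015,0,0,0,0],
  [0,0.03,0,0,0,0],
  [0,0.04,0,0,0,0],
  [0,0.04,0,0,0,0],
  [0,0.04,0,0,0,0],
])

```text
time_s: 4.9
position: [0.6625, 0.152, 0.1609]
tcp_rot: [[-0.153, 0.867, 0.474], [0.988, 0.134, 0.074], [0.001, 0.48, -0.877]]
force: [-21.2, -10.7, 6.1]
opening: 0.166
grasp_force: 30.1
```

Run:
```python
from h import *
where()
```

```text
tcp in bed [108.4  -1.2  47.9] F bed [-16.5  -7.4  16.6]
```

Call:
send_rows([
  [0,0,0,0,0,0],
  [0,0,0,0,0,0],
  [0,0,0,0,0,0],
  [0,0,-0.1,0,0,0],
  [0,0,-0.25,0,0,0],
  [0,0,-0.4,0,0,0],
  [0,0,-0.4,0,0,0],
], grip=0.5)

```text
time_s: 5.6
position: [0.6247, 0.1461, 0.2584]
tcp_rot: [[-0.151, 0.851, 0.502], [0.989, 0.131, 0.076], [-0.001, 0.508, -0.861]]
force: [0.3, -0.6, -0.1]
opening: 0.498
grasp_force: 0.0
```

Run:
```python
from h import *
where()
p,X=cloud("wrist"); m=masks(p)
L=((X-O)@B)*1000
for k in ("red","blue"):
    Q=L[m[k]];Q=Q[(abs(Q[:,1])<45)&(abs(Q[:,0])<130)&(Q[:,2]>70)];print(k,len(Q),np.round(np.percentile(Q,[3,50,97],axis=0),1).tolist())
row(bed(0,-4.5,150),TR)
```

```text
tcp in bed [124.   -1.3 151.5] F bed [ 0.1 -0.6 -0.1]
red 475 [[102.6, -11.0, 73.2], [108.6, 1.3, 79.4], [115.0, 11.3, 81.0]]
blue 2495 [[-15.6, -7.4, 75.4], [4.9, 10.8, 104.3], [18.3, 20.9, 105.9]]
row [-0.013, -0.4913, -0.0043, 0.0042, 0.0012, -0.0007]
```

Call:
send_rows([
  [-0.013,-0.2,-0.004,0.004,0.001,-0.001],
  [-0.013,-0.4,-0.004,0.004,0.001,-0.001],
  [-0.013,-0.491,-0.004,0.004,0.001,-0.001],
  [-0.013,-0.491,-0.004,0.004,0.001,-0.001],
  [-0.013,-0.491,-0.004,0.004,0.001,-0.001],
  [-0.013,-0.491,-0.004,0.004,0.001,-0.001],
], grip=1)

```text
time_s: 6.25
position: [0.5214, 0.1264, 0.1937]
tcp_rot: [[-0.153, 0.857, 0.492], [0.988, 0.133, 0.076], [-0.001, 0.498, -0.867]]
force: [0.1, 1.0, -0.4]
opening: 0.945
grasp_force: 0.0
```

Run:
```python
from h import *
where();print(readout.read_state()["opening"])
row(bed(0,-4.5,64),TR)
```

```text
tcp in bed [  0.6  -5.  148. ] F bed [ 0.   1.  -0.4]
0.9453231944546435
row [0.0023, -0.0017, 0.3358, -0.0013, 0.0004, 0.0002]
```

Call:
send_rows([
  [0.002,-0.002,0.15,-0.001,0,0],
  [0.002,-0.002,0.26,-0.001,0,0],
  [0.002,-0.002,0.336,-0.001,0,0],
  [0.002,-0.002,0.336,-0.001,0,0],
])

```text
time_s: 6.65
position: [0.5622, 0.1333, 0.119]
tcp_rot: [[-0.153, 0.857, 0.493], [0.988, 0.132, 0.076], [-0.0, 0.499, -0.867]]
force: [0.2, -0.4, 0.2]
opening: 0.999
grasp_force: 0.0
```

Call:
send_rows([
  [0,0,0,0,0,0],
  [0,0,0,0,0,0],
  [0,0,0,0,0,0],
  [0,0,0,0,0,0],
  [0,0,0,0,0,0],
  [0,0,0,0,0,0],
  [0,0,0,0,0,0],
  [0,0,0,0,0,0],
  [0,0,0,0,0,0],
], grip=0)

```text
time_s: 7.55
position: [0.5609, 0.1333, 0.1208]
tcp_rot: [[-0.153, 0.856, 0.494], [0.988, 0.133, 0.076], [-0.0, 0.5, -0.866]]
force: [3.2, 1.7, 3.8]
opening: 0.41
grasp_force: 29.9
```

Run:
```python
from h import *
where();print(readout.read_state()["opening"],readout.read_state()["grasp_force"])
```

```text
tcp in bed [-1.1 -4.2 64.8] F bed [4.9 1.2 1.6]
0.41032027373131874 29.880739101627114
```

Call:
send_rows([
  [0,0.015,-0.002,0,0,0],
  [0,0.03,-0.002,0,0,0],
  [0,0.045,-0.002,0,0,0],
  [0,0.06,-0.002,0,0,0],
  [0,0.072,-0.002,0,0,0],
  [0,0.072,-0.002,0,0,0],
  [0,0.072,-0.002,0,0,0],
  [0,0.072,-0.002,0,0,0],
])

```text
time_s: 8.35
position: [0.5738, 0.1357, 0.1282]
tcp_rot: [[-0.153, 0.859, 0.489], [0.988, 0.133, 0.076], [0.001, 0.495, -0.869]]
force: [0.3, 0.6, -5.2]
opening: 0.41
grasp_force: 29.9
```

Run:
```python
from h import *
where();print(readout.read_state()["opening"],readout.read_state()["grasp_force"])
p,X=cloud("wrist"); m=masks(p)
L=((X-O)@B)*1000
Q=L[m["blue"]];Q=Q[(abs(Q[:,1])<45)&(abs(Q[:,0])<70)&(Q[:,2]<50)];print(len(Q),np.round(np.percentile(Q,[3,50,97],axis=0),1).tolist())
cv2.imwrite("pics/w3.png",p[:,:,::-1])
```

```text
tcp in bed [13.9 -3.9 64.7] F bed [-2.3  0.6 -4.7]
0.4097614206436473 29.850987888069085
1270 [[-27.0, -15.9, 8.8], [40.4, 0.8, 10.1], [54.1, 18.7, 11.2]]
```

View pics/w3.png

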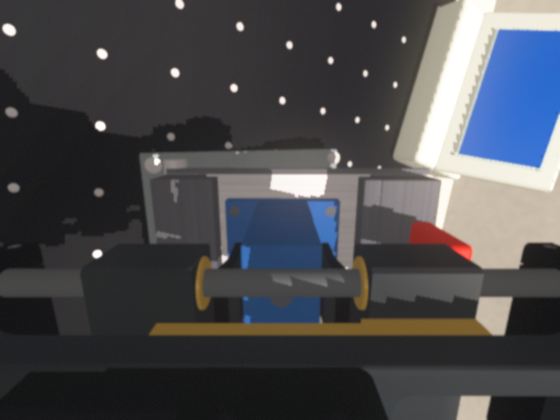

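Both foot ends (225 and 338) sit between the jaw edges (217 and 358). I'll slide 3 mm further, then draw it out.

Call:
send_rows([
  [0,0.012,0,0,0,0],
  [0,0.012,0,0,0,0],
  [0,0.012,-0.02,0,0,0],
  [0,0.012,-0.05,0,0,0],
  [0,0.012,-0.1,0,0,0],
  [0,0.012,-0.16,0,0,0],
  [0,0.012,-0.24,0,0,0],
  [0,0.012,-0.34,0,0,0],
  [0,0.012,-0.44,0,0,0],
  [0,0.012,-0.5,0,0,0],
  [0,0.012,-0.5,0,0,0],
  [0,0.012,-0.5,0,0,0],
])

```text
time_s: 9.6
position: [0.5153, 0.1266, 0.2389]
tcp_rot: [[-0.153, 0.858, 0.491], [0.988, 0.133, 0.077], [0.0, 0.497, -0.868]]
force: [0.4, -0.0, -5.9]
opening: 0.409
grasp_force: 29.9
```

Run:
```python
from h import *
where();s=readout.read_state();print(s["opening"],s["grasp_force"],s["force"],s["joint_positions"])
p,X=cloud("side");m=masks(p);
L=((X-s["position"])@s["tcp_rot"])*1000   # tool frame
Q=L[(m["blue"])&(np.linalg.norm(L,axis=2)<120)];print(len(Q),np.round(np.percentile(Q,[3,50,97],axis=0),1).tolist())
z=X[...,2]; z=np.load("top0.npz");_,Y=cloud("top",z["p"],z["d"])
r=Y[140:215,300:385].reshape(-1,3); r=r[(r[:,2]>.09)&(r[:,2]<.115)]
print("plat top cam z",np.median(r[:,2]),(r[:,:2].min(0)+r[:,:2].max(0))/2)
z=np.load("side0.npz");_,Y=cloud("side",z["p"],z["d"]);
r=Y[215:275,300:390].reshape(-1,3); r=r[(r[:,2]>.09)&(r[:,2]<.115)];q=np.percentile(r,[.5,99.5],axis=0);print(np.median(r[:,2]),q.mean(0))
b=Y[175:235,320:355].reshape(-1,3);b=b[(b[:,2]>.02)&(b[:,2]<.09)&(b[:,0]>.5)];print("beaker",np.round(np.percentile(b,[2,50,98],axis=0),3).tolist())
```

```text
tcp in bed [ 18.   -3.8 190.1] F bed [-2.6 -0.1 -5.3]
0.4093269447771896 29.850812495742503 [ 0.40467701 -0.00762843 -5.91162469] [ -1.21865277  13.74574181 116.80648119  14.27830197  20.63799672
 -22.12363804]Traceback (most recent call last):
  File "<stdin>", line 5, in <module>
    return _quantile_unchecked(
        a, q, axis, out, overwrite_input, method, keepdims, weights)
    return _ureduce(a,
                    func=_quantile_ureduce_func,
    ...<5 lines>...
                    overwrite_input=overwrite_input,
                    method=method)
    r = func(a, **kwargs)
    result = _quantile(arr,
                       quantiles=q,
    ...<2 lines>...
                       out=out,
                       weights=wgt)
    slices_having_nans = np.isnan(arr[-1, ...])
                                  ~~~^^^^^^^^^
IndexError: index -1 is out of bounds for axis 0 with size 0
```

```bash
cat >> h.py <<'E'
DR=np.column_stack([[0,1,0],[1,0,0],[0,0,-1]]).astype(float)
E
python3 - <<'E'
from h import *
z=np.load("top0.npz");_,Y=cloud("top",z["p"],z["d"])
r=Y[140:215,300:385].reshape(-1,3); r=r[(r[:,2]>.09)&(r[:,2]<.115)]
print("plat top cam",np.median(r[:,2]),np.percentile(r[:,:2],[.5,99.5],axis=0))
z=np.load("side0.npz");_,Y=cloud("side",z["p"],z["d"]);
r=Y[215:275,300:390].reshape(-1,3); r=r[(r[:,2]>.095)&(r[:,2]<.115)&(r[:,1]<-.05)];print("side",np.median(r[:,2]),np.percentile(r,[.5,99.5],axis=0),cv2.minAreaRect((r[:,:2]*1000).astype(np.float32)))
row([.55,.03,.31],DR);row([.55,.03,.31],DR,.5)
E
```

```text
plat top cam 0.10372223504733627 [[ 0.53175923 -0.24280051]
 [ 0.67353608 -0.10135624]]
side 0.10243098376160606 [[ 0.53173916 -0.24427436  0.09700763]
 [ 0.67320687 -0.10207028  0.10533618]] ((603.0792236328125, -172.250732421875), (140.9631805419922, 143.21766662597656), 3.213515281677246)
row [-0.403, 0.2099, -0.2105, 0.3295, -0.0258, 0.0957]
row [-0.2015, 0.1049, -0.1053, 0.1647, -0.0129, 0.0478]
```

Call:
send_rows([
  [-0.05,0.04,-0.15,0.08,-0.006,0.024],
  [-0.2,0.105,-0.2,0.165,-0.013,0.048],
  [-0.403,0.21,-0.21,0.25,-0.02,0.07],
  [-0.403,0.21,-0.21,0.33,-0.026,0.096],
  [-0.403,0.21,-0.21,0.33,-0.026,0.096],
  [-0.403,0.21,-0.21,0.33,-0.026,0.096],
  [-0.403,0.21,-0.21,0.33,-0.026,0.096],
  [-0.403,0.21,-0.21,0.33,-0.026,0.096],
])

```text
time_s: 10.45
position: [0.5487, 0.0308, 0.3091]
tcp_rot: [[-0.001, 1.0, -0.002], [1.0, 0.001, 0.0], [0.0, -0.002, -1.0]]
force: [-0.9, -0.6, -6.2]
opening: 0.41
grasp_force: 30.0
```

Run:
```python
from h import *
s=readout.read_state();print(s["position"],s["force"],s["opening"])
row([.603,-.1725,.25],DR)
```

```text
[0.54868385 0.03079327 0.30913465] [-0.90463163 -0.58694996 -6.18185881] 0.41039047728755945
row [-0.8134, 0.2173, 0.2357, -0.0014, -0.0003, 0.0004]
```

Call:
send_rows([
  [-0.2,0.05,0,0,0,0],
  [-0.4,0.1,0,0,0,0],
  [-0.6,0.16,0,0,0,0],
  [-0.75,0.2,0.05,-0.001,0,0],
  [-0.813,0.217,0.15,-0.001,0,0],
  [-0.813,0.217,0.235,-0.001,0,0],
  [-0.813,0.217,0.235,-0.001,0,0],
  [-0.813,0.217,0.235,-0.001,0,0],
  [-0.813,0.217,0.235,-0.001,0,0],
])

```text
time_s: 11.35
position: [0.6051, -0.1727, 0.2536]
tcp_rot: [[-0.001, 1.0, 0.005], [1.0, 0.001, -0.002], [-0.002, 0.005, -1.0]]
force: [-0.4, 0.2, -5.0]
opening: 0.409
grasp_force: 30.0
```

Run:
```python
from h import *
s=readout.read_state();print(s["position"],s["tcp_rot"],s["force"],s["opening"])
p,X=cloud("side");m=masks(p);m["blue"][:190]&=True
Q=X[m["blue"]];Q=Q[(abs(Q[:,0]-.6)<.08)&(abs(Q[:,1]+.17)<.08)];print(len(Q),np.round(np.percentile(Q,[2,50,98],axis=0),3).tolist())
cv2.imwrite("pics/s2.png",cv2.resize(p[80:300,250:450],None,fx=2.7,fy=2.7)[:,:,::-1])
```

```text
[ 0.60510557 -0.17273156  0.25360652] [[-7.09370229e-04  9.99988415e-01  4.76095967e-03]
 [ 9.99998238e-01  7.17636488e-04 -1.73477515e-03]
 [-1.73817169e-03  4.75972068e-03 -9.99987162e-01]] [-0.35165839  0.1617651  -4.97235455] 0.40850874534032605
10 [[0.564, -0.197, 0.197], [0.575, -0.194, 0.198], [0.637, -0.189, 0.199]]
```

View pics/s2.png

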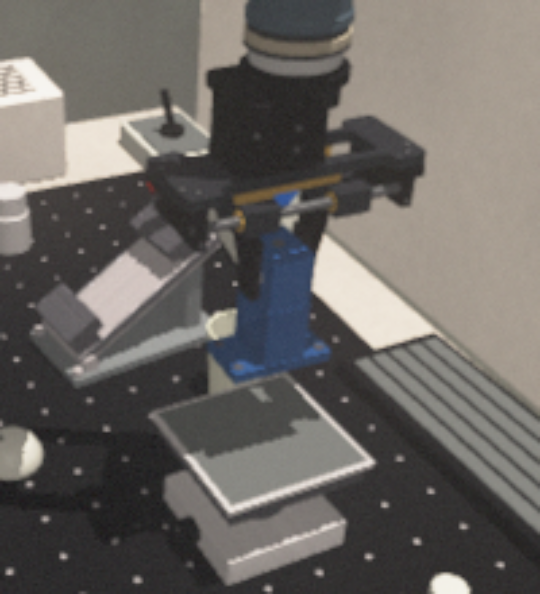

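The mount (275,310 in the crop) hangs upright over the shadowed platform. I'll descend, then feel for contact.

Call:
send_rows([
  [0,-0.006,0.08,0,0,0],
  [0,-0.006,0.16,0,0,0],
  [0,-0.006,0.23,0,0,0],
  [0,-0.006,0.28,0,0,0],
  [0,-0.006,0.3,0,0,0],
  [0,-0.006,0.3,0,0,0],
  [0,-0.006,0.3,0,0,0],
  [0,-0.006,0.3,0,0,0],
])

```text
time_s: 12.2
position: [0.6038, -0.1737, 0.1781]
tcp_rot: [[0.001, 1.0, 0.004], [1.0, -0.001, -0.002], [-0.002, 0.004, -1.0]]
force: [-0.1, -0.1, -4.7]
opening: 0.41
grasp_force: 30.0
```

Run:
```python
from h import *
s=readout.read_state();print(s["position"],s["tcp_rot"],s["force"])
row([.603,-.1725,.172],DR)
```

```text
[ 0.60383727 -0.17373076  0.17811494] [[ 5.82562609e-04  9.99991607e-01  4.05535016e-03]
 [ 9.99998603e-01 -5.76202867e-04 -1.56922652e-03]
 [-1.56687665e-03  4.05625867e-03 -9.99990546e-01]] [-0.11830432 -0.08458194 -4.72519599]
row [0.005, -0.0035, 0.0244, 0.0026, 0.001, -0.0004]
```

Call:
send_rows([
  [0.003,-0.003,0.004,0.003,0.001,0],
  [0.003,-0.003,0.008,0.003,0.001,0],
  [0.003,-0.003,0.012,0.003,0.001,0],
  [0.003,-0.003,0.016,0.003,0.001,0],
  [0.003,-0.003,0.02,0.003,0.001,0],
  [0.003,-0.003,0.024,0.003,0.001,0],
  [0.003,-0.003,0.028,0.003,0.001,0],
  [0.003,-0.003,0.028,0.003,0.001,0],
  [0.003,-0.003,0.028,0.003,0.001,0],
])

```text
time_s: 13.1
position: [0.6023, -0.1726, 0.1699]
tcp_rot: [[0.001, 1.0, -0.003], [1.0, -0.001, 0.001], [0.001, -0.003, -1.0]]
force: [-1.1, 0.5, -5.4]
opening: 0.412
grasp_force: 30.0
```

Call:
send_rows([
  [0,0,0.004,0,0,0],
  [0,0,0.008,0,0,0],
  [0,0,0.008,0,0,0],
  [0,0,0.008,0,0,0],
])

```text
time_s: 13.5
position: [0.6024, -0.1727, 0.168]
tcp_rot: [[0.001, 1.0, -0.003], [1.0, -0.001, 0.001], [0.001, -0.003, -1.0]]
force: [0.1, -0.2, -5.0]
opening: 0.412
grasp_force: 30.0
```

Call:
send_rows([
  [0,0,0.004,0,0,0],
  [0,0,0.008,0,0,0],
  [0,0,0.008,0,0,0],
  [0,0,0.008,0,0,0],
])

```text
time_s: 13.9
position: [0.6023, -0.1726, 0.1664]
tcp_rot: [[0.001, 1.0, -0.002], [1.0, -0.001, 0.001], [0.001, -0.002, -1.0]]
force: [-1.3, 1.4, -1.6]
opening: 0.41
grasp_force: 30.0
```

Call:
send_rows([
  [0,0,0.003,0,0,0],
  [0,0,0.003,0,0,0],
  [0,0,0.003,0,0,0],
])

```text
time_s: 14.2
position: [0.6024, -0.1726, 0.1656]
tcp_rot: [[0.001, 1.0, -0.002], [1.0, -0.001, 0.001], [0.001, -0.002, -1.0]]
force: [-1.3, 1.4, 1.9]
opening: 0.407
grasp_force: 30.0
```

Weight is carried now, so I'll release and then lift straight up.

Call:
send_rows([
  [0,0,0,0,0,0],
  [0,0,0,0,0,0],
  [0,0,0,0,0,0],
  [0,0,0,0,0,0],
  [0,0,0,0,0,0],
  [0,0,0,0,0,0],
  [0,0,0,0,0,0],
  [0,0,0,0,0,0],
], grip=1)

```text
time_s: 15.0
position: [0.6023, -0.1726, 0.1652]
tcp_rot: [[0.001, 1.0, -0.003], [1.0, -0.001, 0.001], [0.001, -0.003, -1.0]]
force: [-0.3, -0.2, -0.8]
opening: 0.98
grasp_force: 0.0
```

Call:
send_rows([
  [0,0,-0.04,0,0,0],
  [0,0,-0.12,0,0,0],
  [0,0,-0.25,0,0,0],
  [0,0,-0.4,0,0,0],
  [0,0,-0.55,0,0,0],
  [0,0,-0.55,0,0,0],
  [0,0,-0.55,0,0,0],
  [0,0,-0.55,0,0,0],
  [0,0,-0.55,0,0,0],
])

```text
time_s: 15.9
position: [0.6017, -0.1723, 0.301]
tcp_rot: [[0.001, 1.0, -0.006], [1.0, -0.001, 0.003], [0.003, -0.006, -1.0]]
force: [0.2, 0.5, 0.7]
opening: 0.999
grasp_force: 0.0
```

Run:
```python
from h import *
p,X=cloud("side");m=masks(p)
Q=X[m["blue"]];Q=Q[(abs(Q[:,0]-.6)<.09)&(abs(Q[:,1]+.17)<.09)&(Q[:,2]>.09)]
t=Q[Q[:,2]>.195];print("top",len(t),np.round(np.percentile(t,[2,50,98],axis=0),3).tolist())
t=Q[Q[:,2]<.12];print("foot",len(t),np.round(np.percentile(t,[2,50,98],axis=0),3).tolist())
r=X[masks(p)["red"]];r=r[(abs(r[:,0]-.65)<.05)&(abs(r[:,1]-.145)<.04)];print("tab bed",np.median((r-O)@B*1000,0))
cv2.imwrite("pics/s3.png",cv2.resize(p[80:300,230:450],None,fx=2.6,fy=2.6)[:,:,::-1])
```

```text
top 30 [[0.587, -0.193, 0.204], [0.598, -0.185, 0.205], [0.618, -0.164, 0.206]]
foot 58 [[0.561, -0.195, 0.108], [0.57, -0.175, 0.11], [0.64, -0.162, 0.112]]
tab bed [107.40164574 -10.9973626   66.34995949]
```

View pics/s3.png

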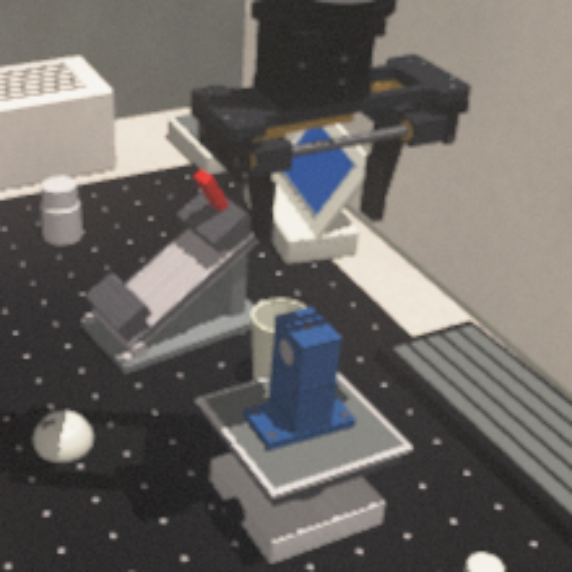

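The mount stands upright in the middle of the platform, around (303,400) in the crop. The gripper is clear and the jaw is open.

```bash
python3 -c "
from rig import ticket
print(ticket.hand_in())"
```

```text
the job is handed in; nothing more can be done
None
```

The job is handed in: the vise jaw is open at its stop, and the mount stands released and upright near the middle of the stage platform after about 16 s; the hand-in returned no verdict.

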